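# Fetch the cylinder master from the soak chamber

### The arm

A 7-joint arm with a two-finger parallel gripper is mounted at the origin on the work surface. World frame = base frame: x ahead of the robot, y to its left, z up, the work surface at z = 0. Lengths are in m, angles in rad, forces in N, time in s.
With the tool pointing down it reaches from about 0.4 to 0.85 m from the base axis. Payload 4.5 kg.
Tool frame: the origin (TCP) lies midway between the tips of the shut fingers; the grasp point (between the pads) lies 19 mm behind it; z points along the fingers, y is the direction in which the jaws open and shut (so a half turn about z gives the same grasp; the last joint's range is limited). The gripper opens to 88 mm and grips with 3 to 60 N. Pads are 18 mm wide; open, the fingers measure 123 mm over their backs; the gripper's body (75 mm by 187 mm) begins 45 mm behind the grasp point.
Start: joints at [1.383, 0.689, -0.195, 1.565, 0.157, 0.902, -0.215], TCP at [0.138, -0.61, 0.239] pointing down, gripper open.
Joint ranges: [-3.01, 3.01], [-0.46, 2.08], [-1.47, 1.51], [0.13, 2.56], [-1, 4.14], [0.04, 2.09], [-2.66, 2.66]. Speed limits (rad/s): [2.57, 2.57, 3.14, 3.14, 3.14, 3.14, 3.14].

### API

Orientations are given as a unit quaternion [x, y, z, w].
In Python, from plant import get_state, snapshot, finish_job, regions_of gives the robot as it stands.
- The arm moves only by the tool send_rows, never from a script. Its argument "series" is a list of rows, each an object of numbers: "grip": the opening, from 0 (shut) to 1 (fully open); "dx", "dy", "dz": the shift along the tool's x, y, z in mm; "turn": the turn about the tool's z in rad. A call has 1 to 20 rows; each row shifts and turns the commanded pose from where the row before left it, along the tool's axes as they then stand; what a row does not reach is not made up. A row lasts 1/10 s, in which the tool goes at most 50 mm and 8.59 degrees, less where a joint would pass 70% of its speed; a pose out of reach is approached as far as the arm can. A call is refused whole if a number of a shift passes 50 or a number of a turn 0.15, either way. A call with a gripper value outside its range is refused whole. The fingers move at their own pace and stop on an object; "force" is the grip in N (left out, the last holds). Time passes only in rows, so rows that do not move let the fingers close. It gives the time, the measured TCP pose, the force and the opening at its end, in the units of the state.
- get_state(): the state, without advancing time (a new reading comes with each control period).
- snapshot(name): name is "scene" or "side" or "wrist"; returns a dict with "img" (400x640x3 uint8, red, green, blue), "depth" (400x640 float32, m along the optical axis (not along the pixel's ray), 0 where there is no reading), "fov_y" (degrees; the focal length in pixels is half the picture's height over the tangent of half this angle, whatever the lens; pixels are square), "cx", "cy" (the principal point, pixels), "R" (3x3) and "t" (3): a world point X has camera coordinates R X + t. Camera axes: x right, y down, z forward; pixel columns grow to the right and rows downward; lengths in m; the calibration is good to about 2 mm. A picture is of the moment at which its call begins.
- finish_job(): hands the job in, once; it reports no verdict.
Trained networks look in a picture, given as the dict that the camera call returned (one of the last four; its "shot" number tells which), for a name from the list of things; names that differ only in an ending like _2 or _b are one class to them, and where a whole thing is asked for, a point or a joint stands for the part that bears it (a point fixed in the world has none). Each returns a list of dicts, best first, with "score" (0 to 1); they miss things now and then, are a little off and sometimes report something else, mostly with a low value. They report only what shows in the picture. A call takes as long as a camera call. They do not tell look-alikes from the thing itself.
- regions_of(picture, target): "pixels" (400x640 bool, what is visible of it) and "extent" ([left, top, right, bottom] in pixels, round what is visible of it).
The state is a dict: "clock": time; "q": joint angles; "qd": joint speeds; "joint_torque": joint torques, N m; "tool_pos": TCP position; "eef_rot": TCP orientation; "contact_force": force on the tool from outside, world axes, zero at the start; "moment": the same for the moment, N m; "opening": opening from 0.0 (shut) to 1.0 (fully open).
Only numpy, scipy, OpenCV 4.12 (cv2) and the standard library are available. Lean on these libraries where they do the work, as an engineer would, in place of code of your own. Each camera call takes 0.05 s, during which the arm holds its last target.

### The job

The steel cylinder master with the blue grip has finished soaking at room temperature: lift it off its pedestal, out through the round port above it, and stand it upright on the round blue pad of the measuring stage, with its whole foot on the pad. Set it down gently, do not drop it, and leave the brass cone master with the black grip standing where it is.

Things in the scene. Friction and masses are not known exactly. Their poses are not given: they have to be found in the camera images.
- cylinder_master: The gauge to move: steel cylinder 40 mm diameter, 30 mm tall, with a coaxial round blue grip 30 mm diameter, 46 mm tall on top (76 mm in all). Loose, 0.2 to 0.45 kg, upright on either pedestal of the chamber, within 5 mm of its centre. Origin: centre of its underside, z up its axis; the middle of the grip is 53 mm above the origin.
- cone_master: The gauge to leave alone: brass cone, 44 mm diameter at the foot, 26 mm at 30 mm height, with a round black grip 30 mm diameter, 46 mm tall on top (76 mm in all). Loose, on the other pedestal. Origin: centre of its underside, z up.
- chamber: Fixed box, 210 (x) by 400 (y) mm, clear sides, white roof with top at 176 mm; origin: centre of its underside, on the table, z up. Two round ports in the roof at x = 0, y = -95 and +95 mm, 140 mm bore, 14 mm deep; black rims 156 mm outside, tops 180 mm above the table. Below each port's centre a pedestal, 52 mm diameter, flat top at 92 mm: a master's top is 12 mm below the rim.
- pad (a point): Centre of the top face of the round blue pad, 80 mm diameter, flat, rigid, 40 mm above the table, in the middle of the fixed measuring stage: dark square base 150 mm wide, 24 mm tall, aluminium plate 130 mm wide up to 34 mm, pad on it; two small knobs stick out 28 mm at its sides, below 24 mm. z up; x, y along the stage's sides.
There are look-alikes about, which are no part of the job. Leave any red look-alike of the cylinder_master alone.

How it is judged:
On the way:
1. the cylinder master is lifted clear of the port, its foot above the rim (z of cylinder_master in the frame of chamber above 0.178 m), for 0.05 s.
At the end, for the whole second after the job is handed in: The cylinder master stands upright (within 8 degrees) and at rest on the blue pad, its axis within 22 mm of the pad's centre; the cone master is within 15 mm of where it started (horizontal distance between cylinder_master and pad below 0.022 m and z of cylinder_master in the frame of pad between -0.006 and 0.006 m and angle between cylinder_master's own z axis and vertical below 0.15 rad and linear speed of cylinder_master below 0.02 m/s and distance of cone_master from where it was at the start of the episode below 0.015 m); the robot touches nothing.
It fails at once if the cone master is moved more than 15 mm (distance of cone_master from where it was at the start of the episode above 0.015 m).
It fails at once if the cylinder master is dropped: let go over the pad with its foot more than 15 mm above it (horizontal distance between cylinder_master and pad below 0.06 m and z of cylinder_master in the frame of pad above 0.015 m and contact force between the fingers and cylinder_master below 0.02 N).
It also fails if it takes over 43 s, if anything falls off the work surface, if the arm or the gripper's body presses on something with over 40 N, if the wrist force passes 120 N, or if a joint passes its speed limit or range.

## Working session

There is one attempt and no reset: what is moved stays moved. The work goes in short steps, Python scripts to look and compute and a tool call to move; the robot and the scene stay as the last step left them, time stands still between calls to the robot, and variables do not carry over. Pictures are saved under pics/ and viewed, and the job is handed in when it is done.

Besides the shell and the picture viewer there is one more tool, called after "Call:" as name(argument=value, ...) on one line, values as JSON. send_rows: Moves the arm, as the interface text tells. Its arguments: {"type":"object","properties":{"series":{"type":"array","items":{"type":"object","properties":{"grip":{"type":"number"},"dx":{"type":"number"},"dy":{"type":"number"},"dz":{"type":"number"},"turn":{"type":"number"}}}},"force":{"type":"number"}},"required":["series"]}

```bash
mkdir -p pics
cat > h.py <<'E'
import numpy as np, cv2
from plant import *
def save(s,n,crop=None,k=1):
    im=s["img"]
    if crop: im=im[crop[1]:crop[3],crop[0]:crop[2]]
    im=cv2.resize(im,None,fx=k,fy=k,interpolation=cv2.INTER_CUBIC)
    cv2.imwrite("pics/"+n+".png",im[:,:,::-1])
def pts(s,m):
    v,u=np.nonzero(m&(s["depth"]>0)); d=s["depth"][v,u]
    f=200/np.tan(np.radians(s["fov_y"]/2))
    c=np.stack([(u-s["cx"])/f*d,(v-s["cy"])/f*d,d],1)
    return (c-s["t"])@s["R"],np.stack([u,v],1)
E
python3 - <<'E'
from h import *
st=get_state(); print({k:np.round(v,3) for k,v in st.items()})
for n in("scene","side","wrist"):
    s=snapshot(n); save(s,n+"0"); print(n,s["shot"],s["fov_y"],(-s["R"].T@s["t"]).round(3))
    for t in("cylinder_master","cone_master","chamber","pad"):
        for r in regions_of(s,t):
            P,_=pts(s,r["pixels"]); print(t,round(r["score"],2),r["extent"],np.median(P,0).round(3) if len(P) else None)
E
```

```text
{'clock': np.float64(0.0), 'q': array([ 1.383,  0.69 , -0.195,  1.566,  0.157,  0.902, -0.215]), 'qd': array([-0.001,  0.001,  0.001, -0.   , -0.001, -0.001, -0.003]), 'joint_torque': array([-0.0000e+00, -5.2757e+01, -1.2670e+00, -1.5343e+01, -5.3000e-02,
        6.0000e-03,  0.0000e+00]), 'tool_pos': array([ 0.137, -0.609,  0.238]), 'eef_rot': array([ 0.994,  0.111, -0.   , -0.001]), 'contact_force': array([-0.279, -0.39 , -0.297]), 'moment': array([-0.007, -0.008,  0.012]), 'opening': np.float64(0.999)}
scene 1 46.53680979660769 [1.62  0.08  0.768]
cylinder_master 0.92 [315.4, 226.2, 330.3, 260.2] [0.757 0.03  0.031]
cylinder_master 0.67 [269.0, 170.3, 283.7, 196.9] [ 0.51  -0.125  0.032]
cylinder_master 0.47 [332.2, 156.3, 347.3, 167.4] [0.571 0.052 0.159]
chamber 0.85 [289.5, 132.3, 462.5, 232.9] [0.626 0.149 0.125]
pad 0.94 [196.8, 171.2, 258.1, 213.8] [ 0.55  -0.264  0.03 ]
side 2 45.94821603056579 [1.299 0.082 0.981]
cylinder_master 0.72 [333.9, 162.3, 346.4, 187.2] [0.571 0.053 0.148]
cylinder_master 0.69 [317.5, 245.7, 332.6, 271.9] [0.755 0.032 0.045]
cylinder_master 0.59 [270.5, 161.0, 282.9, 189.0] [ 0.507 -0.123  0.042]
cone_master 0.86 [413.0, 156.6, 427.3, 181.8] [0.535 0.235 0.153]
chamber 0.9 [295.0, 121.6, 483.6, 243.3] [0.61  0.151 0.147]
pad 0.87 [187.1, 152.5, 261.5, 212.3] [ 0.536 -0.264  0.034]
wrist 3 61.27820190941417 [ 0.216 -0.592  0.385]
```

View pics/scene0.png

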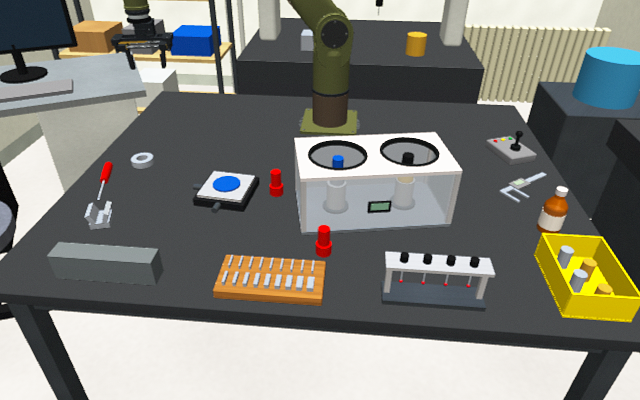

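View pics/side0.png

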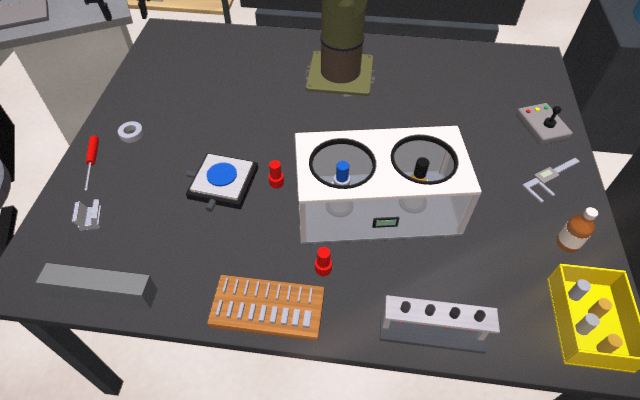

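```bash
cat > m.py <<'E'
from h import *
from scipy.optimize import least_squares
def fitc(p,r=None):
    if r: f=lambda x:np.hypot(p[:,0]-x[0],p[:,1]-x[1])-r; x0=p.mean(0)
    else: f=lambda x:np.hypot(p[:,0]-x[0],p[:,1]-x[1])-x[2]; x0=[*p.mean(0),.04]
    q=least_squares(f,x0,loss="soft_l1",f_scale=.001); return q.x.round(4),np.abs(q.fun).mean().round(4)
def measure(s):
    n=s["img"].shape; P,uv=pts(s,np.ones(n[:2],bool))
    C=s["img"][uv[:,1],uv[:,0]].astype(int)
    blue=(C[:,2]>110)&(C[:,2]>C[:,0]+70)&(C[:,2]>C[:,1]+40)
    box=(P[:,0]>.3)&(P[:,0]<.9)&(abs(P[:,1])<.45)
    g=blue&box&(P[:,2]>.1); t=g&(P[:,2]>.160)
    if g.sum()>10:
        print("grip n",g.sum(),P[g].min(0).round(3),P[g].max(0).round(3),"top mean",P[t].mean(0).round(4),"n",t.sum(),"minmax mid",((P[t].min(0)+P[t].max(0))/2).round(4))
        sd=g&(P[:,2]<.163)
        if sd.sum()>10: print(" side circ r15",fitc(P[sd][:,:2],.015))
    p=blue&box&(P[:,2]>.03)&(P[:,2]<.05)
    if p.sum()>10:
        print("pad n",p.sum(),"mean",P[p].mean(0).round(4),"mid",((P[p].min(0)+P[p].max(0))/2).round(4),"size",np.ptp(P[p],0).round(3))
    w=box&(C.min(1)>150)&(P[:,2]>.168)&(P[:,2]<.184)
    if w.sum()>100: 
        print("roof",cv2.minAreaRect((P[w][:,:2]*1000).astype(np.float32)),P[w][:,2].mean().round(4))
    k=box&(C.max(1)<70)&(P[:,2]>.174)&(P[:,2]<.186)
    from scipy.cluster.vq import kmeans2
    if k.sum()>50:
        c,l=kmeans2(P[k][:,:2],2,seed=1,minit="++")
        for i in(0,1):
            q=P[k][l==i]; print("rim",fitc(q[:,:2]),len(q),q[:,2].mean().round(3))
E
python3 - <<'E'
from m import *
for n in("scene","side"):
    s=snapshot(n); print(n); measure(s)
save(s,"crop1",(240,120,500,240),3)
E
```

```text
scene
grip n 128 [0.456 0.038 0.104] [0.58  0.065 0.168] top mean [0.5659 0.0513 0.1645] n 66 minmax mid [0.5644 0.0509 0.1639]
 side circ r15 (array([0.5613, 0.0507]), np.float64(0.0094))
pad n 343 mean [ 0.5196 -0.2672  0.037 ] mid [ 0.5154 -0.2679  0.0355] size [0.089 0.076 0.011]
roof ((545.8212890625, 144.37181091308594), (220.53135681152344, 402.13531494140625), 11.030086517333984) 0.1732
rim (array([0.5286, 0.2365, 0.0727]), np.float64(0.0019)) 260 0.177
rim (array([0.5656, 0.0509, 0.0728]), np.float64(0.0019)) 263 0.177
side
grip n 207 [0.547 0.039 0.124] [0.578 0.066 0.173] top mean [0.5638 0.0522 0.1678] n 115 minmax mid [0.5621 0.0524 0.1666]
 side circ r15 (array([0.5595, 0.0528]), np.float64(0.001))
pad n 560 mean [ 0.517  -0.2673  0.0408] mid [ 0.5132 -0.2673  0.0396] size [0.088 0.079 0.013]
roof ((542.2724609375, 144.73672485351562), (216.7209930419922, 400.63275146484375), 11.058207511901855) 0.1766
rim (array([0.5276, 0.2369, 0.0729]), np.float64(0.0015)) 482 0.18
rim (array([0.5637, 0.051 , 0.0728]), np.float64(0.0015)) 486 0.18
```

View pics/crop1.png

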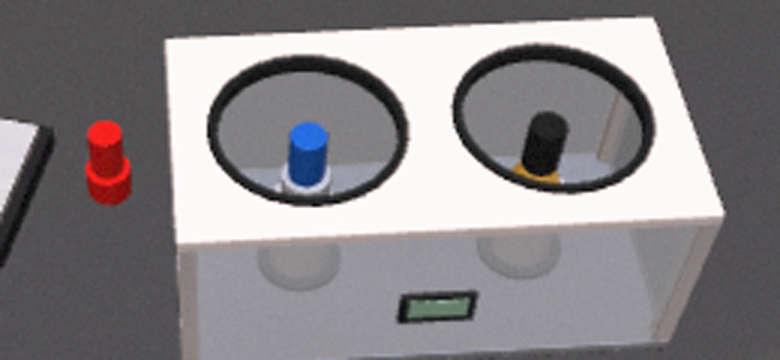

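Candidates: blue grip at side (342,172), and red look-alikes at (276,173) and (323,260). The blue-gripped steel one in the left port fits. The crop confirms it, with the black-and-brass cone in the right port.

Call:
send_rows(series=[{"dx": 20, "dy": -3, "dz": -6, "grip": 0.7}, {"dx": 40, "dy": -6, "dz": -6}, {"dx": 40, "dy": -6, "dz": -6}, {"dx": 40, "dy": -6, "dz": -6}, {"dx": 40, "dy": -6, "dz": -6}, {"dx": 40, "dy": -6, "dz": -6}, {"dx": 40, "dy": -6, "dz": -6}, {"dx": 40, "dy": -5, "dz": -6}, {"dx": 21, "dy": -29, "dz": -6}, {"dx": 21, "dy": -29}, {"dx": 21, "dy": -29}, {"dx": 21, "dy": -29}, {"dx": 21, "dy": -29}, {"dx": 0, "dy": -10}, {"dx": 0}, {"dx": 0}])

```text
schema error: expected keys grip, dx, dy, dz, turn
```

Run:
```python
from m import *
st=get_state(); print(st["clock"],st["tool_pos"].round(4),st["eef_rot"].round(4),st["opening"])
s=snapshot("wrist"); save(s,"w1"); measure(s)
```

```text
0.85 [ 0.1375 -0.6097  0.2387] [0.9939 0.1107 0.     0.    ] 0.9946968020702786
```

View pics/w1.png

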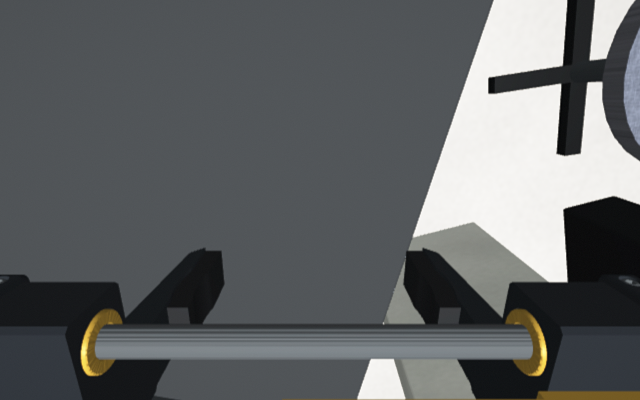

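All keys are required in each row, and nothing moved. I'll resend with full rows.

Call:
send_rows(series=[{"dx": 20, "dy": -3, "dz": -6, "turn": 0, "grip": 0.7}, {"dx": 40, "dy": -6, "dz": -6, "turn": 0, "grip": 0.7}, {"dx": 40, "dy": -6, "dz": -6, "turn": 0, "grip": 0.7}, {"dx": 40, "dy": -6, "dz": -6, "turn": 0, "grip": 0.7}, {"dx": 40, "dy": -6, "dz": -6, "turn": 0, "grip": 0.7}, {"dx": 40, "dy": -6, "dz": -6, "turn": 0, "grip": 0.7}, {"dx": 40, "dy": -6, "dz": -6, "turn": 0, "grip": 0.7}, {"dx": 40, "dy": -5, "dz": -6, "turn": 0, "grip": 0.7}, {"dx": 21, "dy": -29, "dz": -6, "turn": 0, "grip": 0.7}, {"dx": 21, "dy": -29, "dz": 0, "turn": 0, "grip": 0.7}, {"dx": 21, "dy": -29, "dz": 0, "turn": 0, "grip": 0.7}, {"dx": 10, "dy": -15, "dz": 0, "turn": 0, "grip": 0.7}, {"dx": 0, "dy": 0, "dz": 0, "turn": 0, "grip": 0.7}, {"dx": 0, "dy": 0, "dz": 0, "turn": 0, "grip": 0.7}])

```text
clock: 2.3
tool_pos: [0.4683, -0.387, 0.2928]
eef_rot: [0.994, 0.11, -0.0, 0.001]
contact_force: [-0.4, -0.6, 0.7]
opening: 0.695
```

Run:
```python
from m import *
st=get_state(); print(st["clock"],st["tool_pos"].round(4),st["eef_rot"].round(4),st["opening"])
s=snapshot("wrist"); save(s,"w2"); measure(s)
```

```text
2.3 [ 0.4683 -0.387   0.2928] [ 9.939e-01  1.099e-01 -5.000e-04  9.000e-04] 0.6945730394134128
pad n 4030 mean [ 0.5153 -0.2684  0.0408] mid [ 0.5144 -0.2676  0.0381] size [0.079 0.081 0.011]
```

View pics/w2.png

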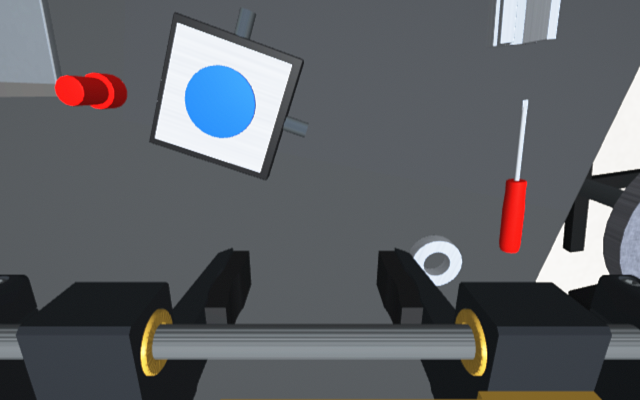

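The pad is at about (0.5153, -0.268), seen at (220,101). Next I'll look down at the port.

Call:
send_rows(series=[{"dx": 5, "dy": -20, "dz": 0, "turn": 0, "grip": 0.7}, {"dx": 7, "dy": -40, "dz": 0, "turn": 0, "grip": 0.7}, {"dx": 7, "dy": -40, "dz": 0, "turn": 0, "grip": 0.7}, {"dx": 7, "dy": -40, "dz": 0, "turn": 0, "grip": 0.7}, {"dx": 7, "dy": -40, "dz": 0, "turn": 0, "grip": 0.7}, {"dx": 7, "dy": -40, "dz": 0, "turn": 0, "grip": 0.7}, {"dx": 7, "dy": -40, "dz": 0, "turn": 0, "grip": 0.7}, {"dx": 7, "dy": -40, "dz": 0, "turn": 0, "grip": 0.7}, {"dx": 7, "dy": -40, "dz": 0, "turn": 0, "grip": 0.7}, {"dx": 7, "dy": -40, "dz": 0, "turn": 0, "grip": 0.7}, {"dx": 4, "dy": -20, "dz": 0, "turn": 0, "grip": 0.7}, {"dx": 0, "dy": 0, "dz": 0, "turn": 0, "grip": 0.7}, {"dx": 0, "dy": 0, "dz": 0, "turn": 0, "grip": 0.7}])

```text
clock: 3.65
tool_pos: [0.452, 0.0187, 0.2927]
eef_rot: [0.994, 0.109, 0.0, 0.001]
contact_force: [0.3, 0.6, 0.2]
opening: 0.696
```

Run:
```python
from m import *
st=get_state(); print(st["clock"],st["tool_pos"].round(4),st["eef_rot"].round(4),st["opening"])
s=snapshot("wrist"); save(s,"w3"); measure(s)
```

```text
3.65 [0.452  0.0187 0.2927] [9.940e-01 1.093e-01 1.000e-04 7.000e-04] 0.6955743057747089
grip n 1328 [0.545 0.038 0.124] [0.575 0.067 0.171] top mean [0.5594 0.0521 0.1687] n 1327 minmax mid [0.5593 0.0523 0.1687]
pad n 3409 mean [ 0.5147 -0.2674  0.0408] mid [ 0.5138 -0.2682  0.0385] size [0.079 0.081 0.01 ]
roof ((510.3587646484375, 109.9032211303711), (137.27743530273438, 346.2165222167969), 11.188149452209473) 0.1768
rim (array([0.5593, 0.0502, 0.072 ]), np.float64(0.0019)) 2814 0.18
rim (array([0.4716, 0.1468, 0.0664]), np.float64(0.018)) 4624 0.18
```

View pics/w3.png

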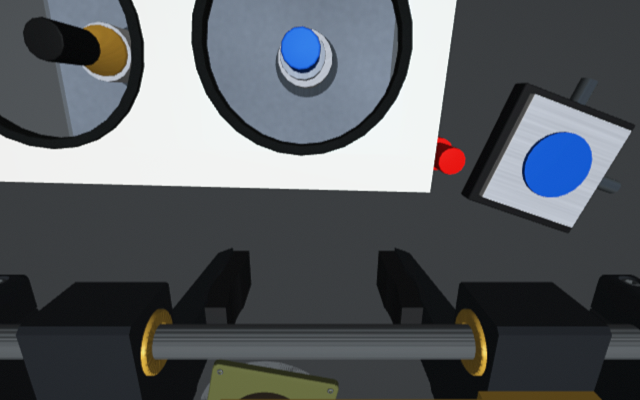

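Grip top at (301,48), axis at (0.5594, 0.0522). I'll move over it and down to just above.

Call:
send_rows(series=[{"dx": 28, "dy": -2, "dz": 0, "turn": 0, "grip": 0.7}, {"dx": 28, "dy": -2, "dz": 0, "turn": 0, "grip": 0.7}, {"dx": 28, "dy": -2, "dz": 0, "turn": 0, "grip": 0.7}, {"dx": 28, "dy": -3, "dz": 0, "turn": 0, "grip": 0.7}, {"dx": 0, "dy": 0, "dz": 30, "turn": 0, "grip": 0.7}, {"dx": 0, "dy": 0, "dz": 30, "turn": 0, "grip": 0.7}, {"dx": 0, "dy": 0, "dz": 25, "turn": 0, "grip": 0.7}, {"dx": 0, "dy": 0, "dz": 0, "turn": 0, "grip": 0.7}, {"dx": 0, "dy": 0, "dz": 0, "turn": 0, "grip": 0.7}])

```text
clock: 4.6
tool_pos: [0.5592, 0.0522, 0.2079]
eef_rot: [0.994, 0.109, -0.0, 0.0]
contact_force: [1.0, -0.3, 0.7]
opening: 0.7
```

Run:
```python
from m import *
st=get_state(); print(st["clock"],st["tool_pos"].round(4),st["eef_rot"].round(4),st["opening"])
s=snapshot("wrist"); save(s,"w4")
s=snapshot("side"); save(s,"s4",(270,60,500,240),3)
```

```text
4.6 [0.5592 0.0522 0.2079] [ 9.940e-01  1.093e-01 -2.000e-04  5.000e-04] 0.6996823880307842
```

View pics/w4.png

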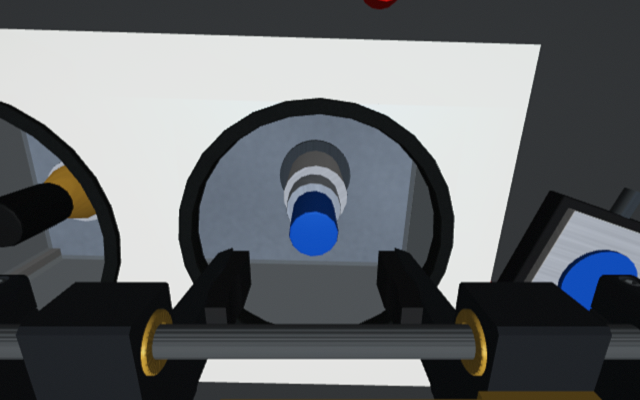

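View pics/s4.png

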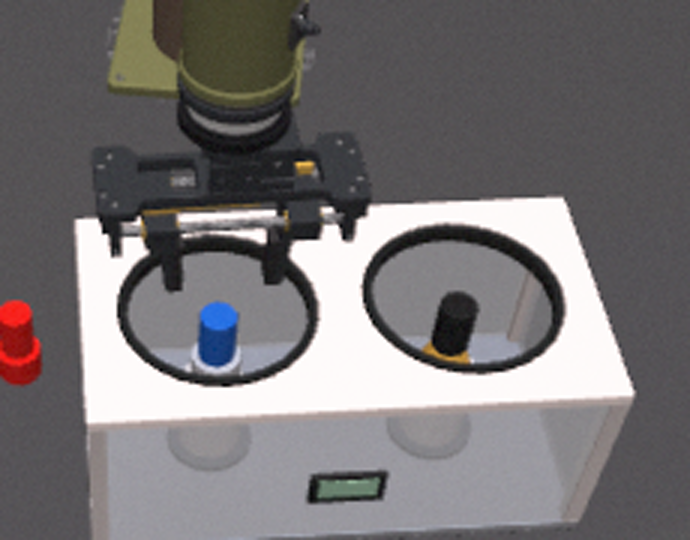

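The fingers fit inside the bore, and the grip (314,233) is centred between the jaws (mid 313). Descending and gripping.

Call:
send_rows(force=20, series=[{"dx": 0, "dy": 0, "dz": 20, "turn": 0, "grip": 0.7}, {"dx": 0, "dy": 0, "dz": 20, "turn": 0, "grip": 0.7}, {"dx": 0, "dy": 0, "dz": 20, "turn": 0, "grip": 0.7}, {"dx": 0, "dy": 0, "dz": 17, "turn": 0, "grip": 0.7}, {"dx": 0, "dy": 0, "dz": 0, "turn": 0, "grip": 0.7}, {"dx": 0, "dy": 0, "dz": 0, "turn": 0, "grip": 0.6}, {"dx": 0, "dy": 0, "dz": 0, "turn": 0, "grip": 0.5}, {"dx": 0, "dy": 0, "dz": 0, "turn": 0, "grip": 0.42}, {"dx": 0, "dy": 0, "dz": 0, "turn": 0, "grip": 0.36}, {"dx": 0, "dy": 0, "dz": 0, "turn": 0, "grip": 0.3}, {"dx": 0, "dy": 0, "dz": 0, "turn": 0, "grip": 0.0}, {"dx": 0, "dy": 0, "dz": 0, "turn": 0, "grip": 0.0}, {"dx": 0, "dy": 0, "dz": 0, "turn": 0, "grip": 0.0}, {"dx": 0, "dy": 0, "dz": 0, "turn": 0, "grip": 0.0}])

```text
clock: 6.1
tool_pos: [0.5595, 0.0535, 0.1314]
eef_rot: [0.994, 0.11, 0.001, 0.001]
contact_force: [0.1, -2.5, 6.3]
opening: 0.333
```

Call:
send_rows(force=30, series=[{"dx": 0, "dy": 0, "dz": 0, "turn": 0, "grip": 0.0}, {"dx": 0, "dy": 0, "dz": -5, "turn": 0, "grip": 0.0}, {"dx": 0, "dy": 0, "dz": -10, "turn": 0, "grip": 0.0}, {"dx": 0, "dy": 0, "dz": -15, "turn": 0, "grip": 0.0}, {"dx": 0, "dy": 0, "dz": -15, "turn": 0, "grip": 0.0}, {"dx": 0, "dy": 0, "dz": -15, "turn": 0, "grip": 0.0}, {"dx": 0, "dy": 0, "dz": -15, "turn": 0, "grip": 0.0}, {"dx": 0, "dy": 0, "dz": -15, "turn": 0, "grip": 0.0}, {"dx": 0, "dy": 0, "dz": -15, "turn": 0, "grip": 0.0}, {"dx": 0, "dy": 0, "dz": -15, "turn": 0, "grip": 0.0}, {"dx": 0, "dy": 0, "dz": -10, "turn": 0, "grip": 0.0}, {"dx": 0, "dy": 0, "dz": 0, "turn": 0, "grip": 0.0}, {"dx": 0, "dy": 0, "dz": 0, "turn": 0, "grip": 0.0}])

```text
clock: 7.4
tool_pos: [0.5583, 0.0543, 0.2604]
eef_rot: [0.994, 0.111, -0.0, -0.0]
contact_force: [-0.3, 0.0, -2.6]
opening: 0.331
```

Run:
```python
from m import *
st=get_state(); print(st["clock"],st["tool_pos"].round(4),st["eef_rot"].round(4),st["opening"],st["contact_force"].round(2))
s=snapshot("wrist"); save(s,"w5")
s=snapshot("side"); save(s,"s5",(270,60,500,240),3)
```

```text
7.4 [0.5583 0.0543 0.2604] [ 9.938e-01  1.108e-01 -4.000e-04 -0.000e+00] 0.33105327974707616 [-0.32  0.03 -2.63]
```

View pics/w5.png

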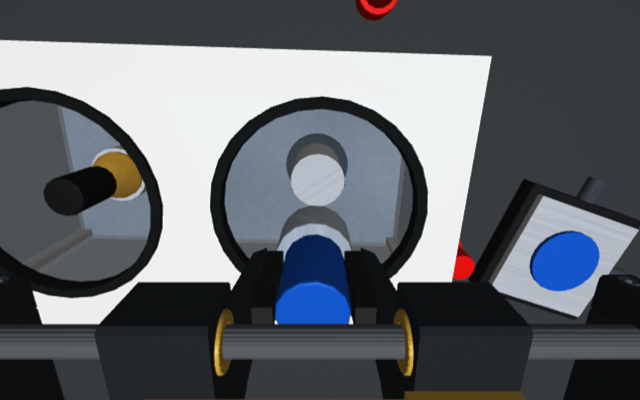

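View pics/s5.png

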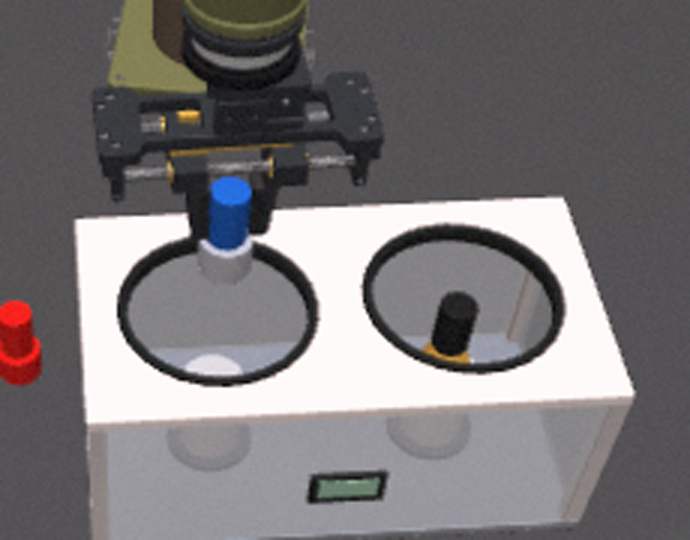

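It's held upright (opening 29 mm), the foot is at about 0.22 m above the rim, and the cone is undisturbed. Moving over the pad.

Call:
send_rows(series=[{"dx": -4, "dy": 10, "dz": 0, "turn": 0, "grip": 0.0}, {"dx": -7, "dy": 20, "dz": 0, "turn": 0, "grip": 0.0}, {"dx": -11, "dy": 30, "dz": 0, "turn": 0, "grip": 0.0}, {"dx": -11, "dy": 30, "dz": 0, "turn": 0, "grip": 0.0}, {"dx": -11, "dy": 30, "dz": 0, "turn": 0, "grip": 0.0}, {"dx": -11, "dy": 30, "dz": 0, "turn": 0, "grip": 0.0}, {"dx": -11, "dy": 30, "dz": 0, "turn": 0, "grip": 0.0}, {"dx": -11, "dy": 30, "dz": 0, "turn": 0, "grip": 0.0}, {"dx": -11, "dy": 30, "dz": 0, "turn": 0, "grip": 0.0}, {"dx": -11, "dy": 30, "dz": 0, "turn": 0, "grip": 0.0}, {"dx": -8, "dy": 20, "dz": 0, "turn": 0, "grip": 0.0}, {"dx": -6, "dy": 15, "dz": 0, "turn": 0, "grip": 0.0}, {"dx": 0, "dy": 0, "dz": 0, "turn": 0, "grip": 0.0}, {"dx": 0, "dy": 0, "dz": 0, "turn": 0, "grip": 0.0}, {"dx": 0, "dy": 0, "dz": 0, "turn": 0, "grip": 0.0}])

```text
clock: 9.0
tool_pos: [0.5162, -0.2661, 0.2607]
eef_rot: [0.994, 0.112, 0.0, -0.001]
contact_force: [-0.3, 0.3, -2.2]
opening: 0.33
```

Call:
send_rows(series=[{"dx": 0, "dy": 0, "dz": 20, "turn": 0, "grip": 0.0}, {"dx": 0, "dy": 0, "dz": 30, "turn": 0, "grip": 0.0}, {"dx": 0, "dy": 0, "dz": 30, "turn": 0, "grip": 0.0}, {"dx": 0, "dy": 0, "dz": 30, "turn": 0, "grip": 0.0}, {"dx": 0, "dy": 0, "dz": 20, "turn": 0, "grip": 0.0}, {"dx": 0, "dy": 0, "dz": 15, "turn": 0, "grip": 0.0}, {"dx": 0, "dy": 0, "dz": 0, "turn": 0, "grip": 0.0}, {"dx": 0, "dy": 0, "dz": 0, "turn": 0, "grip": 0.0}])

```text
clock: 9.8
tool_pos: [0.5164, -0.267, 0.1161]
eef_rot: [0.994, 0.112, 0.0, -0.0]
contact_force: [0.5, -0.3, -2.1]
opening: 0.329
```

Run:
```python
from m import *
st=get_state(); print(st["clock"],st["tool_pos"].round(4),st["eef_rot"].round(4),st["opening"],st["contact_force"].round(2))
s=snapshot("wrist"); save(s,"w6")
s=snapshot("side"); save(s,"s6",(150,60,380,240),3)
P,uv=pts(s,np.ones((400,640),bool)); C=s["img"][uv[:,1],uv[:,0]].astype(int)
near=np.hypot(P[:,0]-.515,P[:,1]+.268)<.03
b=near&(C[:,2]>C[:,0]+70)&(P[:,2]>.1); print("grip",b.sum(),P[b].min(0).round(3),P[b].max(0).round(3))
w=near&(C.min(1)>110)&(P[:,2]>.045)&(P[:,2]<.1); print("foot",w.sum(),P[w].min(0).round(3),P[w].max(0).round(3), fitc(P[w][:,:2],.02) if w.sum()>5 else 0)
```

```text
9.8 [ 0.5164 -0.267   0.1161] [ 9.938e-01  1.115e-01  3.000e-04 -2.000e-04] 0.32931143809410834 [ 0.52 -0.3  -2.1 ]
grip 205 [ 0.504 -0.285  0.11 ] [ 0.535 -0.252  0.158]
foot 48 [ 0.512 -0.286  0.078] [ 0.538 -0.248  0.099] (array([ 0.5169, -0.2683]), np.float64(0.001))
```

View pics/s6.png

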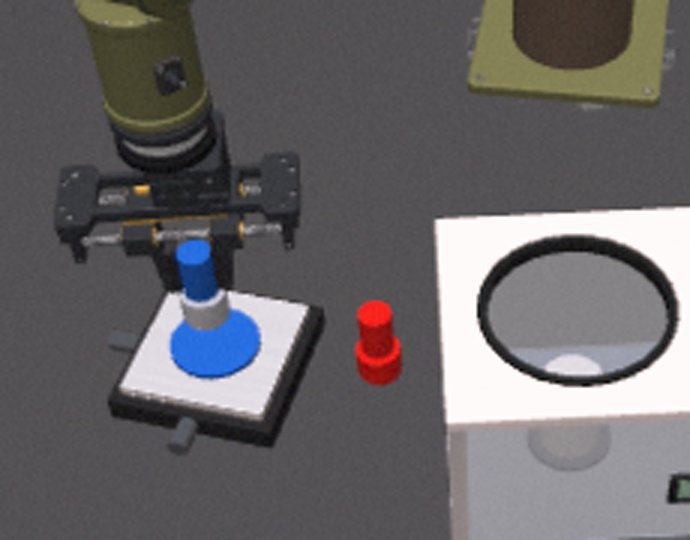

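View pics/w6.png

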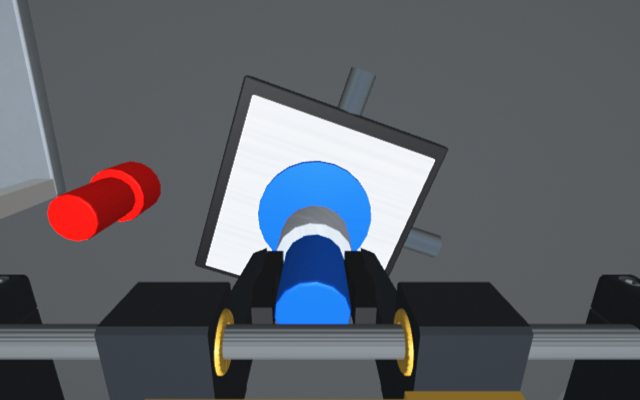

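The foot's axis (0.517, -0.268) is within about 2 mm of the pad's centre, with about 37 mm left to lower. I'll go down 33 mm, then in small steps while watching the force.

Call:
send_rows(series=[{"dx": -1, "dy": 0, "dz": 10, "turn": 0, "grip": 0.0}, {"dx": -1, "dy": 0, "dz": 10, "turn": 0, "grip": 0.0}, {"dx": 0, "dy": 0, "dz": 8, "turn": 0, "grip": 0.0}, {"dx": 0, "dy": 0, "dz": 5, "turn": 0, "grip": 0.0}, {"dx": 0, "dy": 0, "dz": 0, "turn": 0, "grip": 0.0}, {"dx": 0, "dy": 0, "dz": 0, "turn": 0, "grip": 0.0}, {"dx": 0, "dy": 0, "dz": 0, "turn": 0, "grip": 0.0}])

```text
clock: 10.6
tool_pos: [0.514, -0.2687, 0.083]
eef_rot: [0.994, 0.111, 0.0, 0.0]
contact_force: [-0.3, 0.8, -1.7]
opening: 0.33
```

Call:
send_rows(series=[{"dx": 0, "dy": 0, "dz": 1, "turn": 0, "grip": 0.0}, {"dx": 0, "dy": 0, "dz": 1, "turn": 0, "grip": 0.0}, {"dx": 0, "dy": 0, "dz": 0, "turn": 0, "grip": 0.0}, {"dx": 0, "dy": 0, "dz": 0, "turn": 0, "grip": 0.0}])

```text
clock: 11.0
tool_pos: [0.5137, -0.2686, 0.0808]
eef_rot: [0.994, 0.111, 0.0, 0.0]
contact_force: [0.2, -0.0, -3.6]
opening: 0.331
```

Call:
send_rows(series=[{"dx": 0, "dy": 0, "dz": 1, "turn": 0, "grip": 0.0}, {"dx": 0, "dy": 0, "dz": 0, "turn": 0, "grip": 0.0}, {"dx": 0, "dy": 0, "dz": 0, "turn": 0, "grip": 0.0}])

```text
clock: 11.3
tool_pos: [0.5137, -0.2686, 0.0797]
eef_rot: [0.994, 0.111, -0.0, 0.0]
contact_force: [-0.5, -0.3, -2.5]
opening: 0.326
```

Not in contact yet (force still about -2.5 N).

Call:
send_rows(series=[{"dx": 0, "dy": 0, "dz": 1, "turn": 0, "grip": 0.0}, {"dx": 0, "dy": 0, "dz": 0, "turn": 0, "grip": 0.0}, {"dx": 0, "dy": 0, "dz": 0, "turn": 0, "grip": 0.0}])

```text
clock: 11.6
tool_pos: [0.5139, -0.2687, 0.0794]
eef_rot: [0.994, 0.111, 0.0, 0.0]
contact_force: [-1.0, 0.9, 5.2]
opening: 0.33
```

Call:
send_rows(series=[{"dx": 0, "dy": 0, "dz": 1, "turn": 0, "grip": 0.0}, {"dx": 0, "dy": 0, "dz": 0, "turn": 0, "grip": 0.0}, {"dx": 0, "dy": 0, "dz": 0, "turn": 0, "grip": 0.0}])

```text
clock: 11.9
tool_pos: [0.514, -0.2688, 0.0793]
eef_rot: [0.994, 0.111, 0.0, 0.001]
contact_force: [-2.8, 0.9, 13.4]
opening: 0.335
```

Contact: the TCP stopped at 0.0793 and the force rose to +13 N. I'll ease off 1 mm and open gently.

Call:
send_rows(force=10, series=[{"dx": 0, "dy": 0, "dz": -1, "turn": 0, "grip": 0.0}, {"dx": 0, "dy": 0, "dz": 0, "turn": 0, "grip": 0.0}, {"dx": 0, "dy": 0, "dz": 0, "turn": 0, "grip": 0.34}, {"dx": 0, "dy": 0, "dz": 0, "turn": 0, "grip": 0.37}, {"dx": 0, "dy": 0, "dz": 0, "turn": 0, "grip": 0.41}, {"dx": 0, "dy": 0, "dz": 0, "turn": 0, "grip": 0.47}, {"dx": 0, "dy": 0, "dz": 0, "turn": 0, "grip": 0.55}, {"dx": 0, "dy": 0, "dz": 0, "turn": 0, "grip": 0.65}, {"dx": 0, "dy": 0, "dz": 0, "turn": 0, "grip": 0.7}, {"dx": 0, "dy": 0, "dz": 0, "turn": 0, "grip": 0.7}])

```text
clock: 12.9
tool_pos: [0.5137, -0.2686, 0.0787]
eef_rot: [0.994, 0.111, 0.0, 0.0]
contact_force: [0.1, -0.6, 0.9]
opening: 0.697
```

Run:
```python
from m import *
s=snapshot("wrist"); save(s,"w7")
```

```text
(no output)
```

View pics/w7.png

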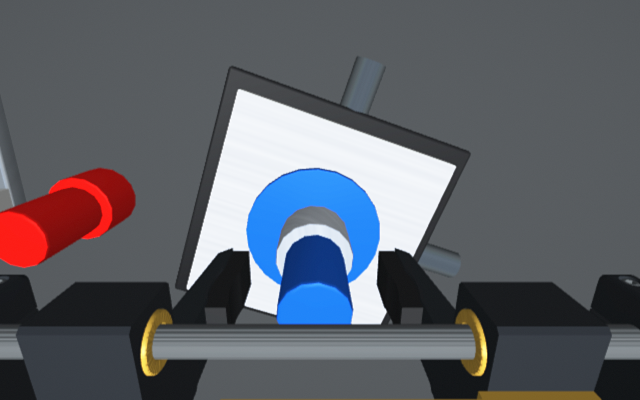

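It's released and standing, with both fingers clear of the grip. I'll retreat straight up and then back.

Call:
send_rows(series=[{"dx": 0, "dy": 0, "dz": -10, "turn": 0, "grip": 0.7}, {"dx": 0, "dy": 0, "dz": -20, "turn": 0, "grip": 0.7}, {"dx": 0, "dy": 0, "dz": -30, "turn": 0, "grip": 0.7}, {"dx": 0, "dy": 0, "dz": -30, "turn": 0, "grip": 0.7}, {"dx": 0, "dy": 0, "dz": -30, "turn": 0, "grip": 0.7}, {"dx": 0, "dy": 0, "dz": -30, "turn": 0, "grip": 0.7}, {"dx": -15, "dy": 20, "dz": -20, "turn": 0, "grip": 0.7}, {"dx": -20, "dy": 30, "dz": 0, "turn": 0, "grip": 0.7}, {"dx": -20, "dy": 30, "dz": 0, "turn": 0, "grip": 0.7}, {"dx": -20, "dy": 30, "dz": 0, "turn": 0, "grip": 0.7}, {"dx": 0, "dy": 0, "dz": 0, "turn": 0, "grip": 0.7}, {"dx": 0, "dy": 0, "dz": 0, "turn": 0, "grip": 0.7}, {"dx": 0, "dy": 0, "dz": 0, "turn": 0, "grip": 0.7}])

```text
clock: 14.25
tool_pos: [0.4655, -0.3909, 0.2491]
eef_rot: [0.994, 0.112, 0.0, -0.0]
contact_force: [1.1, 0.5, 0.3]
opening: 0.699
```

Run:
```python
from m import *
s=snapshot("wrist"); save(s,"w8")
s=snapshot("side"); save(s,"s8",(170,100,500,260),2.4)
P,uv=pts(s,np.ones((400,640),bool)); C=s["img"][uv[:,1],uv[:,0]].astype(int)
near=np.hypot(P[:,0]-.515,P[:,1]+.268)<.035
b=near&(C[:,2]>C[:,0]+70)&(P[:,2]>.075); t=b&(P[:,2]>.11)
print("grip side",fitc(P[b&(P[:,2]<.108)][:,:2],.015),"top",P[t].mean(0).round(4),P[b].max(0).round(3))
w=near&(C.min(1)>110)&(P[:,2]>.045)&(P[:,2]<.068); print("foot",w.sum(),fitc(P[w][:,:2],.02))
for r in regions_of(s,"cone_master"):
    Q,_=pts(s,r["pixels"]); print("cone",round(r["score"],2),r["extent"],np.median(Q,0).round(3))
```

```text
grip side (array([ 0.5137, -0.2689]), np.float64(0.0011)) top [ 0.5174 -0.2678  0.1163] [ 0.532 -0.254  0.12 ]
foot 53 (array([ 0.5136, -0.2683]), np.float64(0.0011))
cone 0.74 [413.6, 154.8, 429.3, 180.0] [0.535 0.235 0.155]
```

View pics/s8.png

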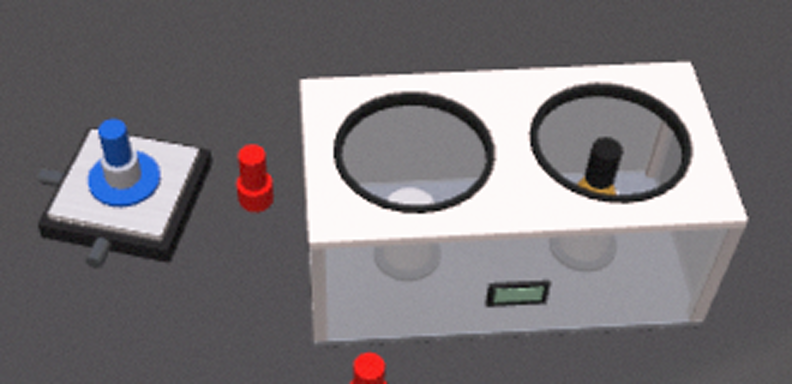

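View pics/w8.png

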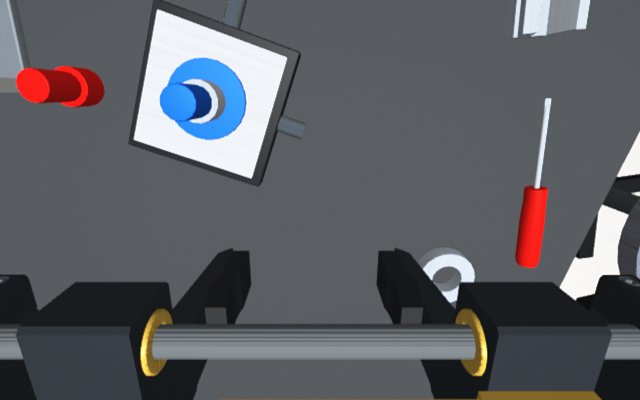

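The cylinder stands upright in the middle of the blue pad. The foot and grip axes agree to 1 mm, the cone hasn't moved and the arm is clear.

```bash
python3 -c "
from plant import *
print(finish_job())"
```

```text
the job is handed in; nothing more can be done
None
```

The steel cylinder master with the blue grip now stands upright on the blue pad, and I handed the job in at about 14.4 s of the 43 s allowed. No verdict was reported.

- **Lift:** I gripped it by its blue grip (29 mm measured between the pads) and lifted it straight up through the port. Its foot reached about 0.22 m, above the 0.18 m rim.
- **Placing:** I lowered it in 1 mm steps until the force showed contact, peaking at about 13 N. I then eased off, opened the gripper and drew the arm clear.
- **Cylinder position:** its axis is at about (0.514, -0.268), within 2 mm of the pad's centre at (0.515, -0.268). Foot and grip axes agree to 1 mm, so it is upright. Its top is at about 0.116–0.12 m, as expected with the foot flat on the pad.
- **Other objects:** the cone master's measured position changed by no more than 2 mm, within measurement error. I did not touch the red look-alikes.

My first move call was refused for missing keys, with no effect. The lowering reached contact about 1 mm away from the height I had worked out. No other check failed or disagreed.

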